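# Change drawers on an interlocked chest and put a dropper bottle away

### The job

The small two-drawer chest is interlocked so that only one drawer can be out at a time: push the drawer that stands open fully home, then pull the other one out nearly all the way without forcing the lock. Set the square amber dropper bottle down gently, upright on the floor of that drawer, do not drop it, and leave the drawer open with the bottle in it; leave the other glassware where it stands.

Things in the scene. Friction and masses are not known exactly. Their poses are not given: they have to be found in the camera images.
- drawer_a (a joint): travel in m of the drawer that stands open at the start, 0 = fully home, 0.12 = fully out. It may be the left or the right one of two like drawers side by side. It slides with about 1.5 N of friction and stays where it is left. While it is out, a sliding pin locks the other drawer.
- drawer_b (a joint): travel in m of the other drawer, shut at the start, 0 = fully home, 0.12 = fully out (end stop). Locked (a few mm of play) until the first drawer is home; then it slides with about 1.5 to 3 N and stays where it is left.
- handle_a (a point): middle of the handle bar of the drawer that stands open: a steel bow handle, round bar 10 mm thick, 90 mm long, level, 85 mm above the worktop, its middle 42 mm in front of the drawer's front panel (37 mm clear gap behind the bar) and 17 mm below the chest's top (102 mm). Axes: x points into the chest (shutting direction; the drawer opens along -x), y along the bar, z up.
- handle_b (a point): middle of the like handle bar of the drawer that is shut at the start; axes as for handle_a.
- floor_b (a point): point on the inner floor of the drawer shut at the start, on its middle line, 107 mm behind (+x of) its bar, 23 mm above the worktop; moves with the drawer. Inside it is 98 mm wide (y); side walls end 44 mm above the floor. Front panel: 53 mm in front, top 77 mm above the floor. Drawer fully out, the chest's top (79 mm above the floor) begins 67 mm behind the point. Axes as handle_a.
- amber_center (a point): centre, half-way up, of the brown square dropper bottle with a black dropper cap: 47 x 47 mm, 132 mm tall, about 0.19 kg, loose, standing on the worktop. Its flat-sided body reaches from 66 mm below the point to 13 mm above it; above that it narrows. x and y are square to the flats, z up along the bottle. It stands in one of two places to the right of the chest, the clear screw bottle in the other.
- bottle_small: bystander: clear round screw bottle with a blue cap, 56 mm across, 105 mm tall; origin under its centre.
- petri_60: bystander: glass petri dish, 70 mm across, 17 mm high, lying on the chest's top; origin under its centre.
- round_flask_small: bystander: small round glass flask stood on its neck, 51 mm across, 80 mm tall, to the right of the retort stand; origin under its centre.
- amber_bottle: the same amber bottle; origin under its centre.
Not all that is in view belongs to the job. Of the things like the amber_bottle, leave any that is yellow; of the rest the smaller one is meant.

How it is judged (in metres and radians):
On the way, in this order (a step that is already met when the one before it is completed fails the run):
1. the drawer that stood open is fully home (within 6 mm) (value of joint drawer_a below 0.006 m), for 0.2 s.
2. the other drawer is pulled out (90 mm or more of its 120) while the first stays home (value of joint drawer_a below 0.006 m and value of joint drawer_b above 0.09 m), for 0.2 s.
At the end, for the whole second after the job is handed in: The drawer that stood open is home (within 6 mm), the other is out 90 mm or more of its 120, and the amber bottle stands upright (within 0.15 rad), at rest on that drawer's floor (all of step 2 and x of amber_center in the frame of floor_b between -0.06 and 0.06 m and y of amber_center in the frame of floor_b between -0.045 and 0.045 m and z of amber_center in the frame of floor_b between 0.06 and 0.072 m and angle between amber_center's own z axis and vertical below 0.15 rad and linear speed of amber_bottle below 0.02 m/s and velocity of joint drawer_b between -0.01 and 0.01 m/s); the robot touches nothing.
It fails at once if the interlock is forced: the second drawer out by more than 20 mm while the first is out by more than 20 mm (value of joint each of drawer_a, drawer_b above 0.02 m).
It fails at once if the amber bottle is dropped or knocked: it moves faster than 0.6 m/s while no finger touches it (contact force between the fingers and amber_bottle below 0.05 N and linear speed of amber_bottle above 0.6 m/s).
It fails at once if the amber bottle is tipped by more than 0.7 rad (angle between amber_center's own z axis and vertical above 0.7 rad).
It fails at once if the screw bottle, petri dish or round flask is displaced by more than 40 mm (distance of any of bottle_small, petri_60, round_flask_small from where it was at the start of the episode above 0.04 m).
It also fails if it takes over 64 s, if anything falls off the work surface, if the arm or the gripper's body presses on something with over 40 N, if the wrist force passes 120 N, or if a joint passes its speed limit or range.

### The arm

A 6-joint arm with a two-finger parallel gripper is mounted at the origin on a cart in front of the work surface, level with it; the furniture and walls round the work are solid. World frame = base frame: x ahead of the robot, y to its left, z up, the work surface at z = 0. Lengths are in m, angles in degrees, forces in N, time in s.
With the tool pointing down it reaches from about 0.325 to 0.85 m from the base axis. Payload 15.5 kg.
Tool frame: the origin (TCP) lies midway between the tips of the shut fingers; the grasp point (between the pads) lies 19 mm behind it; z points along the fingers, y is the line along which they close (so a half turn about z gives the same grasp; the last joint's range is limited). The gripper opens to 91 mm and grips with 3 to 60 N. Pads are 32 mm wide; open, the fingers measure 118 mm over their backs; the gripper's body (76 mm by 178 mm) begins 60 mm behind the grasp point.
Start: joints at [-5.472, 28.281, 77.091, -0, 74.628, -5.472], TCP at [0.625, 0, 0.193] pointing down, gripper open.
Joint ranges: [-166.48, 166.48], [-47.26, 123.95], [12.59, 153.08], [-70.14, 250.14], [6.76, 159.57], [-176.63, 176.63]. Speed limits (degrees/s): [108.29, 108.29, 147.25, 172.46, 172.46, 172.46].

### API

Orientations are given as a 3x3 rotation matrix whose columns are the frame's x, y, z axes.
In Python, from bench import ctrl gives the robot as it stands. The module is installed in compiled form; this text tells all that it offers. Calls block until the motion is done:
- ctrl.goto(position, orientation): joint-space move of the TCP to a pose.
- ctrl.move_l(position, vel=0.15, ori=None, contact_N=None): straight line of the TCP; ori=None keeps the orientation; vel is the mean speed in m/s. With contact_N (N) it stops when the force on the tool has changed by that much, and returns True; else False.
- ctrl.movej(angles): joint-space move.
- ctrl.command_gripper(opening): opening from 0.0 (shut) to 1.0 (fully open); the grip force is fixed at half the most; returns when the fingers have stopped.
- ctrl.sleep(seconds).
- ctrl.ik(position, orientation): joint angles nearest the present ones, or None.
- ctrl.read_camera(name): name is "scene" or "side" or "wrist"; returns the picture (420x560x3 uint8, blue, green, red); there is no depth.
- ctrl.camera_params(name): a dict with "fx", "fy", "cx", "cy" (pixels), "pose" (4x4, takes a point from camera to world coordinates); the wrist camera has in their place "T_tool_cam" (4x4, takes a point from camera to tool coordinates, whose origin is the TCP and whose axes are the flange's). Camera axes: x right, y up, looking along -z (the intrinsics and any distortion apply to the point x, -y, -z); pixel columns grow to the right and rows downward; lengths in m; the calibration is good to about 2 mm. A picture is of the moment at which its call begins: read the wrist's pose just before it. camera_params takes no time and is no camera call.
A pose or a line that the arm cannot do raises ctrl.MotionError and nothing moves.
- ctrl.sign_off(): hands the job in; it is judged then, once.
Readings, each from a call of its own:
- ctrl.current_t(): time.
- ctrl.current_q(): joint angles.
- ctrl.current_dq(): joint speeds.
- ctrl.current_effort(): joint torques, N m.
- ctrl.current_tool_pos(): TCP position.
- ctrl.current_eef_rot(): TCP orientation.
- ctrl.current_contact_force(): force on the tool from outside, world axes, zero at the start.
- ctrl.current_wrist_torque(): the same for the moment, N m.
- ctrl.current_grip_width(): opening from 0.0 (shut) to 1.0 (fully open).
- ctrl.current_grasp_force(): force on a finger pad.
Only numpy, scipy, OpenCV 4.12 (cv2) and the standard library are available. Lean on these libraries where they do the work, as an engineer would, in place of code of your own. Each camera call takes 0.05 s, during which the arm holds its last target. There are 200 camera calls.

## Working session

There is one attempt and no reset: what is moved stays moved. The work goes in short steps, each a Python script; the robot and the scene stay as the last script left them, time stands still between calls to the robot, and variables do not carry over. Pictures are saved under pics/ and viewed, at most 10 in all, crops included, and the job is handed in when it is done.

```bash
mkdir -p pics
python3 - <<'E'
from bench import ctrl
import cv2,numpy as np
for n in("scene","side"):
    cv2.imwrite(f"pics/{n}0.png",ctrl.read_camera(n)); p=ctrl.camera_params(n); print(n,{k:(np.round(v,3).tolist() if k=="pose" else v) for k,v in p.items()})
print(ctrl.camera_params("wrist"))
E
```

```text
scene {'fx': 469.2980917399903, 'fy': 469.2980917399903, 'cx': 278.6889306295547, 'cy': 214.99325906836475, 'pose': [[0.574, 0.574, -0.584, -0.294], [-0.819, 0.395, -0.416, -0.489], [-0.008, 0.717, 0.697, 1.031], [0.0, 0.0, 0.0, 1.0]]}
side {'fx': 501.79485006545553, 'fy': 501.79485006545553, 'cx': 276.95983023686244, 'cy': 210.9075565521865, 'pose': [[-0.901, 0.216, -0.377, -0.085], [-0.435, -0.466, 0.77, 1.273], [-0.01, 0.858, 0.514, 0.882], [0.0, 0.0, 0.0, 1.0]]}
{'fx': 364.87829613280877, 'fy': 364.87829613280877, 'cx': 279.2703880781314, 'cy': 211.72105841206601, 'T_tool_cam': array([[-6.18292838e-04,  9.71203131e-01,  2.38252167e-01,
         6.73266525e-02],
       [ 9.99999791e-01,  6.45040876e-04, -3.43040281e-05,
        -1.54872841e-04],
       [-1.86998566e-04,  2.38252096e-01, -9.71203328e-01,
        -1.90567307e-01],
       [ 0.00000000e+00,  0.00000000e+00,  0.00000000e+00,
         1.00000000e+00]])}
```

View pics/scene0.png

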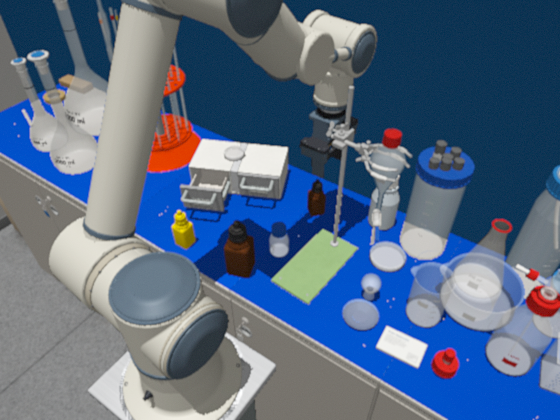

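View pics/side0.png

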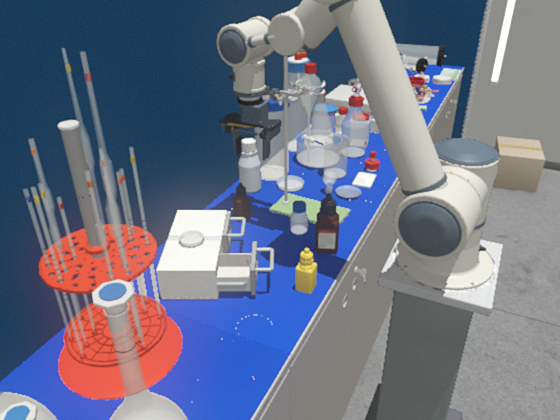

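Scene view shows the left drawer open (bar around (203,203)) and the right one shut (bar around (258,188)). There are three dropper bottles:
- yellow at (182,228): excluded
- large brown at (239,250)
- small brown at (316,197), side view (241,203): this fits, being the smaller of the non-yellow ones

The clear screw bottle is at (279,240). I'll confirm in enlarged crops.

Run:
```python
import cv2,numpy as np
a=cv2.imread("pics/scene0.png")[130:290,170:370]; cv2.imwrite("pics/c1.png",cv2.resize(a,None,fx=4,fy=3.75,interpolation=cv2.INTER_CUBIC)[:600])
b=cv2.imread("pics/side0.png")[160:310,150:350]; cv2.imwrite("pics/c2.png",cv2.resize(b,None,fx=4,fy=4,interpolation=cv2.INTER_CUBIC))
```

```text
(no output)
```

View pics/c1.png

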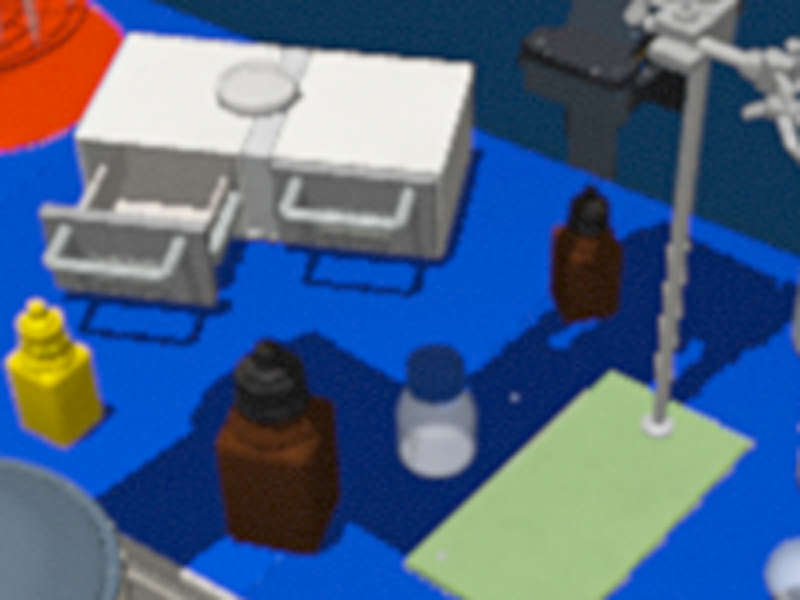

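View pics/c2.png

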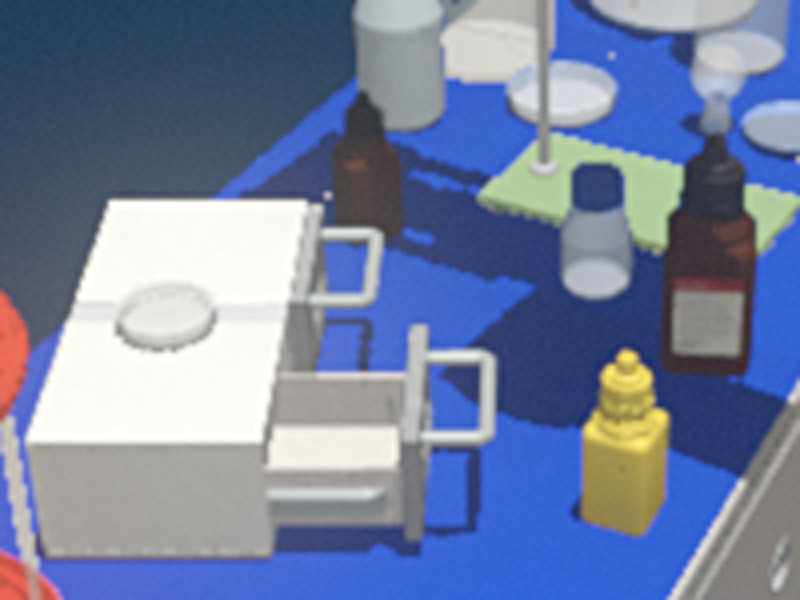

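The crops confirm it: the small brown bottle is at c1 (586,255) / c2 (365,180), the large brown one at (275,450) is clearly bigger, and the yellow one is excluded. Next I'll cast rays.

```bash
cat > h.py <<'E'
import numpy as np,cv2
from bench import ctrl
def ray(P,T,u,v):
    d=np.array([(u-P["cx"])/P["fx"],-(v-P["cy"])/P["fy"],-1.]); return T[:3,3],T[:3,:3]@d
def plane(n,u,v,z,T=None):
    P=ctrl.camera_params(n); o,d=ray(P,P["pose"] if T is None else T,u,v); return o+d*(z-o[2])/d[2]
def c1(x,y,z): return plane("scene",170+x/4-.5,130+y/3.75-.5,z)
def c2(x,y,z): return plane("side",150+x/4-.5,160+y/4-.5,z)
def wristT():
    T=np.eye(4);T[:3,:3]=ctrl.current_eef_rot();T[:3,3]=ctrl.current_tool_pos();return T@ctrl.camera_params("wrist")["T_tool_cam"]
def proj(n,p,T=None):
    P=ctrl.camera_params(n);T=P["pose"] if T is None else T
    c=T[:3,:3].T@(np.array(p)-T[:3,3]); return np.array([P["cx"]+P["fx"]*c[0]/-c[2],P["cy"]-P["fy"]*c[1]/-c[2]])
E
python3 - <<'E'
from h import *
np.set_printoptions(precision=3,suppress=True)
f=c1;print("c1 barA",c1(50,258,.085),c1(165,272,.085),"barB",c1(285,212,.085),c1(403,222,.085))
print("c2 barA",c2(490,355,.085),c2(490,437,.085),"barB",c2(377,235,.085),c2(374,300,.085))
print("top",*[c1(*p,.102) for p in((125,35),(473,65),(437,180),(78,140))],"|",*[c2(*p,.102) for p in((30,440),(268,442),(308,202),(110,200))])
print("amber cap",c1(590,190,.132),c2(363,95,.132),"shoulder",c1(586,235,.079),c2(365,145,.079))
print("amber base",c1(585,305,0),c2(370,225,0))
print("rod",c1(658,427,.01),c2(542,168,.01),"plate",*[c1(*p,.005) for p in((612,372),(752,440),(405,562))])
print("screw top",c1(437,365,.105),"big",c1(270,350,.18))
E
```

```text
c1 barA [0.393 0.357 0.085] [0.43  0.274 0.085] barB [0.538 0.246 0.085] [0.579 0.163 0.085]
c2 barA [0.426 0.264 0.085] [0.385 0.347 0.085] barB [0.572 0.16  0.085] [0.531 0.238 0.085]
top [0.64  0.499 0.102] [0.77  0.228 0.102] [0.622 0.161 0.102] [0.503 0.427 0.102] | [0.638 0.493 0.102] [0.5   0.431 0.102] [0.629 0.164 0.102] [0.768 0.225 0.102]
amber cap [0.646 0.039 0.132] [0.647 0.043 0.132] shoulder [0.651 0.042 0.079] [0.654 0.032 0.079]
amber base [0.653 0.04  0.   ] [0.656 0.029 0.   ]
rod [ 0.556 -0.082  0.01 ] [ 0.557 -0.103  0.01 ] plate [ 0.593 -0.021  0.005] [ 0.588 -0.144  0.005] [ 0.346 -0.005  0.005]
screw top [0.444 0.036 0.105] big [0.335 0.09  0.18 ]
```

```bash
cat >> h.py <<'E'
def R(yaw,s=1):
    a=np.radians(yaw); y=s*np.array([np.cos(a),np.sin(a),0]); z=np.array([0,0,-1.]); return np.c_[np.cross(y,z),y,z]
def bestR(p,yaw):
    q=ctrl.current_q(); c=[]
    for s in(1,-1):
        j=ctrl.ik(p,R(yaw,s))
        if j is not None: c.append((abs(np.array(j)-q).max(),s))
    return R(yaw,min(c)[1])
E
python3 - <<'E'
from h import *
np.set_printoptions(precision=3,suppress=True)
print(ctrl.current_eef_rot())
ctrl.command_gripper(.4)
p=[.409,.311,.22]; ctrl.goto(p,bestR(p,25)); print(ctrl.current_q(),ctrl.current_t())
T=wristT(); cv2.imwrite("pics/w1.png",ctrl.read_camera("wrist"))
print(proj("wrist",[.409,.311,.085],T),T)
E
```

```text
[[ 0.     1.    -0.001]
 [ 1.    -0.     0.   ]
 [ 0.    -0.001 -1.   ]]
[30.505 17.752 90.362 -0.013 71.875  5.577] 2.4583
[278.475 197.479] [[ 0.907 -0.409 -0.101  0.381]
 [ 0.421  0.881  0.216  0.372]
 [ 0.001 -0.239  0.971  0.411]
 [ 0.     0.     0.     1.   ]]
```

View pics/w1.png

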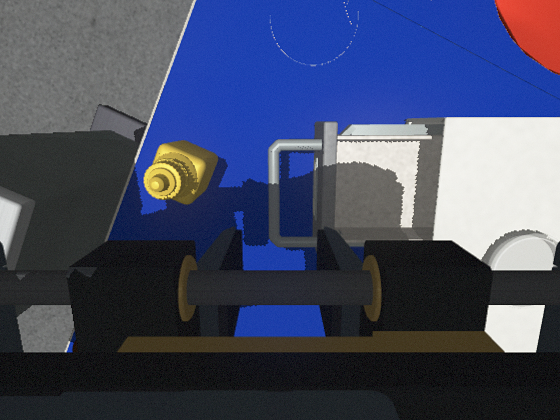

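The wrist view shows the open drawer's bar at about u=274, with ends at v≈147 and v≈241. The fingers are already aligned with it and straddle it. The yellow bottle at (180,175) is clear of the fingers.

Run:
```python
from h import *
np.set_printoptions(precision=3,suppress=True)
im=cv2.imread("pics/w1.png").astype(int); g=im.min(2)
# light grey bar columns per row
for v in range(160,236,15):
    r=im[v,255:300]; m=np.where(abs(r[:,0]-r[:,2])<40)[0]; print(v,255+m.min() if len(m) else None,255+m.max() if len(m) else None)
T=wristT()
a=plane("wrist",274.5,160,.085,T);b=plane("wrist",274.5,230,.085,T);m=plane("wrist",274.5,194,.085,T);print(a,b,m,np.degrees(np.arctan2(a[0]-b[0],-(a[1]-b[1]))))
```

```text
160 268 278
175 269 278
190 268 279
205 268 279
220 269 279
235 269 280
[0.392 0.34  0.085] [0.419 0.281 0.085] [0.404 0.312 0.085] -155.30094488397296
```

Run:
```python
from h import *
np.set_printoptions(precision=3,suppress=True)
xc=np.array([np.cos(np.radians(24.7)),np.sin(np.radians(24.7)),0])
m=np.array([.404,.312,.066])
ctrl.move_l([m[0],m[1],.12],vel=.12,ori=bestR([m[0],m[1],.12],24.7))
print("c",ctrl.move_l(m,vel=.08,contact_N=8),ctrl.current_tool_pos())
ctrl.command_gripper(0); print(ctrl.current_grip_width()*91,ctrl.current_grasp_force(),ctrl.current_contact_force())
p0=ctrl.current_tool_pos()
hit=ctrl.move_l(p0+xc*.12,vel=.07,contact_N=18)
p=ctrl.current_tool_pos(); print(hit,p,(p-p0)@xc,ctrl.current_contact_force(),ctrl.current_t())
cv2.imwrite("pics/s1.png",ctrl.read_camera("side")[160:310,150:350])
```

```text
c False [0.404 0.312 0.066]
6.888893561845254 27.71061658859253 [0.043 0.984 2.385]
True [0.483 0.349 0.066] 0.08701492741738683 [-4.029 -1.807 11.244] 6.0583
```

Run:
```python
from h import *
np.set_printoptions(precision=3,suppress=True)
xc=np.array([np.cos(np.radians(24.7)),np.sin(np.radians(24.7)),0])
p0=ctrl.current_tool_pos()
hit=ctrl.move_l(p0+xc*.012,vel=.03,contact_N=20)
p=ctrl.current_tool_pos(); print(hit,(p-p0)@xc,ctrl.current_contact_force())
ctrl.command_gripper(.4); p=ctrl.current_tool_pos(); print(p,ctrl.current_contact_force())
ctrl.move_l([p[0],p[1],.19],vel=.15)
b=[.551,.203,.19]; ctrl.move_l(b,vel=.2)
T=wristT(); im=ctrl.read_camera("wrist"); cv2.imwrite("pics/w2.png",im); np.save("T2.npy",T)
print(proj("wrist",[.551,.203,.085],T),ctrl.current_t())
```

```text
True -0.00012561718574670492 [-3.376 -0.219 11.602]
[0.482 0.348 0.065] [ 0.155 -0.023  0.39 ]
[280.423 206.749] 8.9583
```

View pics/w2.png

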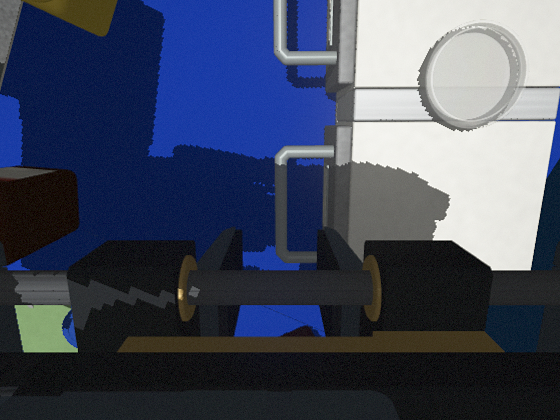

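Both bars now line up (u≈281), so drawer A is home. The large amber bottle (left, around (30,210)) could be in the way of the gripper body during the pull, so I'll check that first.

Run:
```python
from h import *
np.set_printoptions(precision=3,suppress=True)
T=np.load("T2.npy"); im=cv2.imread("pics/w2.png").astype(int)
for v in (165,200,225):
    r=im[v,262:305]; m=np.where(abs(r[:,0]-r[:,2])<40)[0]; print(v,262+m.min(),262+m.max())
B=plane("wrist",281.5,204,.085,T); print("B",B)
xc=np.array([np.cos(np.radians(24.7)),np.sin(np.radians(24.7)),0]); yc=np.array([-xc[1],xc[0],0])
def tri(a,b):
    P=[ctrl.camera_params(n) for n in("scene","side")]
    r=[ray(P[0],P[0]["pose"],170+a[0]/4-.5,130+a[1]/3.75-.5),ray(P[1],P[1]["pose"],150+b[0]/4-.5,160+b[1]/4-.5)]
    A=np.c_[r[0][1],-r[1][1]];s=np.linalg.lstsq(A,r[1][0]-r[0][0],rcond=None)[0]
    q=[r[i][0]+s[i]*r[i][1] for i in(0,1)]; return (q[0]+q[1])/2,np.linalg.norm(q[0]-q[1])
for n,a,b in(("big tip",(267,345),(714,140)),("yellow tip",(38,303),(627,354)),("screw top",(437,362),(599,175)),("amber tip",(590,190),(363,97)),("clamp",(690,45),(545,10))):
    q,e=tri(a,b); d=q-(B-.115*xc); print(n,q,e,"rel out-bar x,y:",d@xc,d@yc)
```

```text
165 275 286
200 275 286
225 275 286
B [0.551 0.205 0.085]
big tip [0.333 0.09  0.187] 3.1313943307443953e-05 rel out-bar x,y: -0.13169361975345917 -0.014017871209818634
yellow tip [0.316 0.286 0.133] 0.0016220771998250204 rel out-bar x,y: -0.06459046778200105 0.1710158127160071
screw top [0.444 0.038 0.105] 0.0029966467480868416 rel out-bar x,y: -0.05190060757736776 -0.1081472391615786
amber tip [0.649 0.041 0.129] 0.0004705545596469671 rel out-bar x,y: 0.13546388252363883 -0.19096008931495992
clamp [ 0.569 -0.035  0.261] 0.15516802313969497 rel out-bar x,y: 0.030979938256357507 -0.22646689003249634
```

Run:
```python
from h import *
np.set_printoptions(precision=3,suppress=True)
xc=np.array([np.cos(np.radians(24.7)),np.sin(np.radians(24.7)),0])
m=np.array([.551,.205,.066])
print("c",ctrl.move_l(m,vel=.12,contact_N=8),ctrl.current_tool_pos())
ctrl.command_gripper(0); print(ctrl.current_grip_width()*91,ctrl.current_contact_force())
p0=ctrl.current_tool_pos()
hit=ctrl.move_l(p0-xc*.112,vel=.06,contact_N=15)
p=ctrl.current_tool_pos(); print(hit,p,(p-p0)@xc,ctrl.current_contact_force(),ctrl.current_t())
ctrl.sleep(.3)
if not hit:
    ctrl.command_gripper(.4); ctrl.move_l([p[0],p[1],.21],vel=.15)
    q=np.array([.60,.09,.24]); 
    ctrl.goto(q,bestR(q,60)); T=wristT(); np.save("T3.npy",T); cv2.imwrite("pics/w3.png",ctrl.read_camera("wrist"))
    print(proj("wrist",[.649,.04,.079],T),ctrl.current_t(),ctrl.current_q())
```

```text
c False [0.551 0.205 0.067]
7.147559836079028 [-3.403 -2.409  4.7  ]
False [0.448 0.157 0.066] -0.11286381225707035 [ 3.689 -7.405 -0.535] 12.7417
[261.    259.162] 15.625 [  2.945  24.482  76.182   0.01   79.436 -56.979]
```

View pics/w3.png

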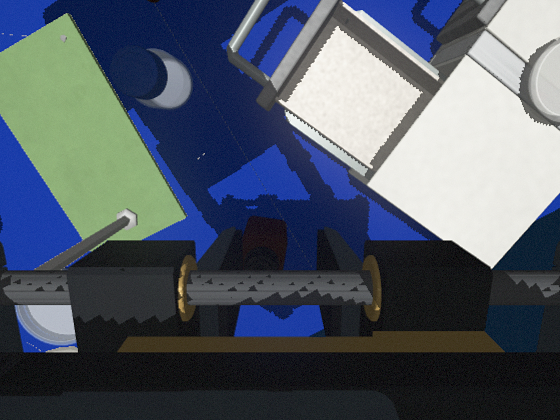

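The drawer is out, with its interior at (355,95). The bottle at (265,240) is half hidden by the fingers, so I'll shift for a clear look.

Run:
```python
from h import *
q=ctrl.current_tool_pos(); Rt=ctrl.current_eef_rot()
ctrl.move_l(q-Rt[:,0]*.1,vel=.25); T=wristT(); np.save("T4.npy",T); im=ctrl.read_camera("wrist"); cv2.imwrite("pics/w4.png",im)
c=im[60:240,170:370]; cv2.imwrite("pics/w4c.png",cv2.resize(c,None,fx=3,fy=3))
print(q,ctrl.current_tool_pos(),proj("wrist",[.649,.04,.079],T),ctrl.current_t())
```

```text
[0.59875397 0.09054264 0.23928804] [0.68438291 0.04115255 0.23901612] [259.35566875 161.71862137] 16.2167
```

View pics/w4c.png

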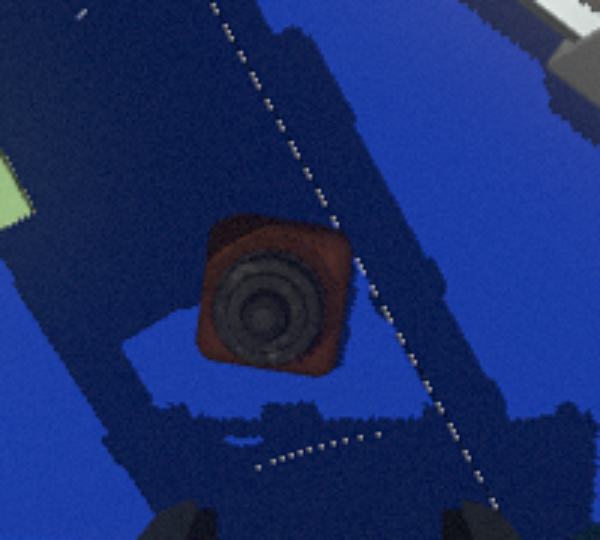

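The bottle is seen from above, cap at crop (265,313). The flats are turned about 9° from the finger line: lower edge (205,358)→(325,377), right edge (350,245)→(334,365).

Run:
```python
from h import *
np.set_printoptions(precision=3,suppress=True)
T=np.load("T4.npy"); f=lambda x,y,z:plane("wrist",170+(x-1)/3,60+(y-1)/3,z,T)
print("cap",f(265,313,.132))
a,b=f(215,360,.079),f(315,375,.079); c,d=f(350,245,.079),f(334,365,.079); l1,l2=f(209,245,.079),f(198,345,.079)
for p,q in((a,b),(c,d),(l1,l2)): print(np.degrees(np.arctan2(*(q-p)[1::-1]))%90)
L=[f(*p,.079) for p in((197,362),(334,380))]; print("lower corners",L,np.linalg.norm(L[0]-L[1]))
# pts to contour: dark/brown mask
im=cv2.imread("pics/w4.png").astype(int)[60:240,170:370]
m=((im[...,0]<60)&(im[...,2]+8>im[...,0])).astype(np.uint8); n,lab,st,ce=cv2.connectedComponentsWithStats(m)
k=lab[104,88]; cn=np.argwhere(lab==k)[:,::-1].astype(np.float32); W=np.array([plane("wrist",u+170,v+60,.079,T)[:2] for u,v in cn],np.float32)
print(len(cn),cv2.minAreaRect(W))
```

```text
cap [0.647 0.043 0.132]
51.30417219004761
52.472974175400736
52.08467111748742
lower corners [array([0.653, 0.011, 0.079]), array([0.68 , 0.046, 0.079])] 0.04460273591917254
22 ((0.6513636708259583, 0.035732220858335495), (0.004746849182993174, 0.005954253487288952), 85.93293762207031)
```

Run:
```python
from h import *
np.set_printoptions(precision=3,suppress=True)
print("floor check",plane("wrist",355,95,.023,np.load("T3.npy")))
b=[.648,.042]; Rg=R(142,1)
if Rg[:2,0]@[np.cos(.9),np.sin(.9)]<0: Rg=R(142,-1)
ctrl.command_gripper(1.0)
ctrl.goto([*b,.215],Rg)
hit=ctrl.move_l([*b,.058],vel=.1,contact_N=6); print(hit,ctrl.current_tool_pos(),ctrl.current_q())
if not hit:
    ctrl.command_gripper(0); print(ctrl.current_grip_width()*91,ctrl.current_grasp_force(),ctrl.current_contact_force(),ctrl.current_t())
    cv2.imwrite("pics/s5.png",ctrl.read_camera("scene"))
```

```text
floor check [0.557 0.208 0.023]
False [0.648 0.042 0.059] [-1.557 38.388 81.204  0.    60.351 36.444]
37.898067621607 31.04863111046143 [1.239 0.111 5.738] 21.325
```

Run:
```python
from h import *
np.set_printoptions(precision=3,suppress=True)
ctrl.command_gripper(.8); p=ctrl.current_tool_pos()
hit=ctrl.move_l([p[0],p[1],p[2]-.0045],vel=.03,contact_N=4); print(hit,ctrl.current_tool_pos(),ctrl.current_contact_force())
ctrl.command_gripper(0); print(ctrl.current_grip_width()*91,ctrl.current_grasp_force(),ctrl.current_contact_force(),ctrl.current_t())
cv2.imwrite("pics/w5.png",ctrl.read_camera("wrist"))
s=ctrl.read_camera("side")[120:240,180:320]; cv2.imwrite("pics/s5.png",cv2.resize(s,None,fx=5,fy=5,interpolation=cv2.INTER_CUBIC))
```

```text
False [0.648 0.042 0.053] [-0.784  0.249 -0.189]
46.37471198794547 29.99569594860077 [0.498 0.064 0.781] 22.8917
```

View pics/s5.png

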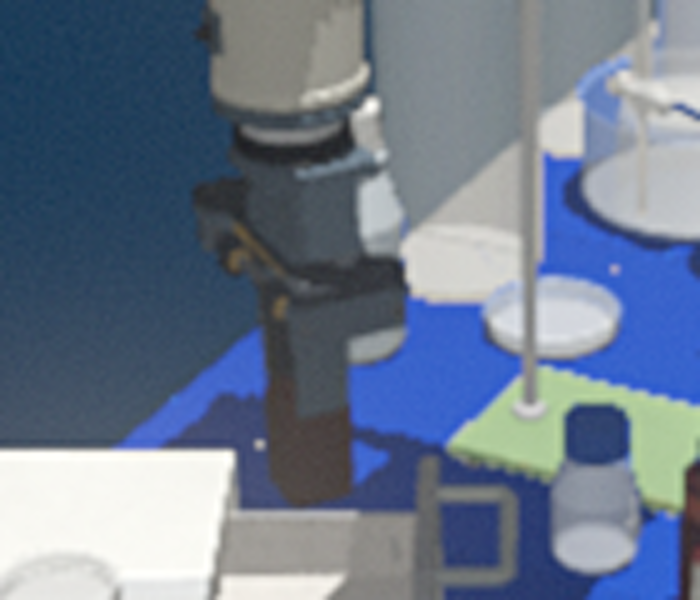

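The grip now reads 46.4 mm, matching the 47 mm flats, and the bottle is upright. Lifting and placing.

Run:
```python
from h import *
np.set_printoptions(precision=3,suppress=True)
p=ctrl.current_tool_pos(); Rt=ctrl.current_eef_rot()
ctrl.move_l([p[0],p[1],.20],vel=.1); print(ctrl.current_grip_width()*91,ctrl.current_contact_force())
Rp=R(114.7,1)
if Rp[:,0]@Rt[:,0]<0: Rp=R(114.7,-1)
f=[.545,.202]
ctrl.move_l([*f,.20],vel=.12,ori=Rp); ctrl.sleep(.2); print(ctrl.current_tool_pos(),ctrl.current_contact_force(),ctrl.current_grip_width()*91)
ctrl.move_l([*f,.09],vel=.09)
hit=ctrl.move_l([*f,.070],vel=.02,contact_N=3); print(hit,ctrl.current_tool_pos(),ctrl.current_contact_force(),ctrl.current_t())
```

```text
46.18952163422232 [ 0.106 -0.098 -1.637]
[0.545 0.202 0.2  ] [ 0.269  0.266 -1.463] 46.41121909601525
True [0.545 0.202 0.076] [ 2.183 -2.064  4.903] 28.6083
```

Contact came at z=0.076, as expected (0.023+0.053). Releasing.

Run:
```python
from h import *
np.set_printoptions(precision=3,suppress=True)
ctrl.command_gripper(.64); p=ctrl.current_tool_pos(); print(p,ctrl.current_contact_force())
ctrl.move_l([p[0],p[1],.10],vel=.04,contact_N=5); ctrl.move_l([p[0],p[1],.25],vel=.12)
print(ctrl.current_contact_force(),ctrl.current_t())
q=ctrl.current_tool_pos()-ctrl.current_eef_rot()[:,0]*.07; q[2]=.27; ctrl.move_l(q,vel=.2)
T=wristT(); w=ctrl.read_camera("wrist"); s=ctrl.read_camera("side")
fl=proj("wrist",[.545,.202,.155],T); print(fl)
s=cv2.resize(s[160:310,150:350],(400,300)); cv2.imwrite("pics/fin.png",np.hstack([cv2.resize(w,(400,300)),s]))
```

```text
[0.544 0.202 0.076] [-0.035 -0.209  0.746]
[ 0.787 -0.028  0.033] 31.1667
[280.148 116.817]
```

View pics/fin.png

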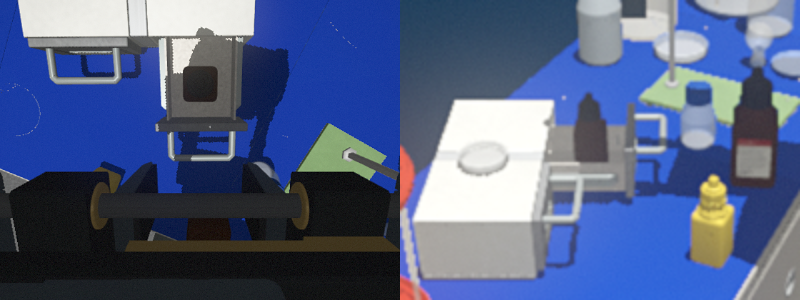

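The bottle stands upright in the open right drawer (wrist view (200,83)), the left drawer is home, and the other glassware is unmoved. Handing in.

```bash
python3 -c "
from bench import ctrl
print(ctrl.sign_off(),ctrl.current_t())"
```

```text
the job is handed in; nothing more can be done
the job is handed in; nothing more can be done
```

The job is handed in, with no verdict returned: the left drawer is home, the right drawer is out about 113 mm, and the small amber bottle stands upright on its floor with the other glassware where it was.

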